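Hang the used-tip holder on its stud and put the cup in it

TASK

Hang the blue used-tip holder on the orange-headed stud of the white post: pass its slot sideways over the stud's neck, let it down until the stud is fully home at the top of the slot, and let go so that it hangs there by itself. Then stand the yellow cup upright in the hanging holder's tray. Leave the other things on the bench where they are.

Things in the scene. Friction and masses are not known exactly. Their poses are not given: they have to be found in the camera images.
- stand: Fixed, turned a little: grey foot plate (12 mm thick, x -2 to +128, y -75 to +75 mm) and white post, 44 mm wide (y), 26 mm deep, top 175 mm above the bench; its front face is at x = +8 mm. A stud with an orange head sticks out level from it along -x, roughly to the robot. Origin on the bench under the middle of the stud's neck, z up.
- stud (a point): Middle of the steel neck of the stud, on its axis, 165 mm above the bench; axes as stand. Neck 12 mm in diameter, 16 mm long between post face and head. Orange round head: 26 mm in diameter, 6 mm thick, x = -14 to -8 mm from here. The holder's 8 mm plate goes between head and post, 4 mm free on either side.
- holder: Blue plastic holder, 0.2 to 0.4 kg, stands upright on the bench at the start. Origin at its underside, under the plate's mid-plane, z up. Upright plate, x -4 to +4, y -50 to +50 mm, 138 mm high, with the tab on top and an L-shaped slot through it. In front (-x) a tray. Hanging fully home its origin is 51 mm above the bench; it may then lean a few degrees.
- tab (a point): Point to hold on the holder's grip tab, 18 mm below its top: x = 0, y = 0, z = 162 mm in holder, axes as there. The tab is 8 mm thick (x), 60 mm wide (y), z = 138 to 180 mm; pinch it across its thickness from above.
- mouth (a point): Open end of the slot's level channel, at the holder's +y edge: x = 0, y = +50, z = 94 mm in holder. The channel is 20 mm high (z 84 to 104 mm), flared at the mouth, and runs in to y = -9 mm. So the holder comes from the stand's -y side, x axes parallel, origin 71 mm above the bench, and slides towards the stand's +y until seat is straight above the stud.
- seat (a point): Where the middle of the stud's neck lies when the holder is fully home: x = 0, y = 0, z = 114 mm in holder, axes as there. It is at the top of a pocket, 18 mm wide (y -9 to +9 mm), ceiling at z = 120 mm, that rises from the channel's inner end: after the sideways slide the holder goes straight down 20 mm.
- tray (a point): Good spot for the cup's underside: on the tray floor, x = -64, y = 0, z = 5 mm in holder, axes as there. The tray spans x = -114 to -4, y = -50 to +50 mm outside, floor 5 mm, lip 5 mm thick, top at z = 20 mm; inside about 105 x 90 mm. A cup centre nearer than 45 mm to the plate would meet the stud's head.
- cup: Yellow open plastic cup, 120 mm tall, 54 mm across at the rim, a little narrower at the foot, 0.08 to 0.15 kg. Origin at the centre of its underside, z up. It stands upright on the left or right part of the bench.
- bottle: Bystander: closed amber bottle with white cap, 60 mm across, 130 mm tall; origin at the centre of its underside. It changes places with the cup.
- tuberack: Bystander: dark blue tube rack, 90 x 130 x 45 mm; origin at the centre of its underside.
- tipbox: Bystander: white tip box with orange lid, 85 x 120 x 62 mm; origin at the centre of its underside.

How it is judged (in metres and radians):
On the way, in this order (a step that is already met when the one before it is completed fails the run):
1. the holder hangs at rest on the stud, stud home at the top of the slot, let go (x of seat in the frame of stud between -0.012 and 0.012 m and y of seat in the frame of stud between -0.01 and 0.01 m and z of seat in the frame of stud between -0.008 and 0.008 m and angle between holder's own z axis and vertical below 0.2 rad and linear speed of holder below 0.03 m/s and contact force between the fingers and holder below 0.1 N), for 0.3 s.
2. the cup stands upright in the tray of the hanging holder (x of seat in the frame of stud between -0.012 and 0.012 m and y of seat in the frame of stud between -0.01 and 0.01 m and z of seat in the frame of stud between -0.008 and 0.008 m and angle between each of holder, cup's own z axis and vertical below 0.2 rad and linear speed of each of holder, cup below 0.03 m/s and x of cup in the frame of holder between -0.112 and -0.006 m and y of cup in the frame of holder between -0.045 and 0.045 m and z of cup in the frame of holder between -0.005 and 0.015 m), for 0.2 s.
At the end, for the whole second after the job is handed in: The holder hangs at rest on the stud: its seat point within 12 mm (along the stud), 10 mm (sideways) and 8 mm (height) of the stud's neck middle, leaning less than 0.2 rad; the cup stands at rest on the tray floor inside the lip, tilted less than 0.2 rad (all of step 2); the robot touches nothing.
It fails at once if a bystander (bottle, tube rack or tip box) is moved more than 30 mm or tipped over (distance of any of bottle, tuberack, tipbox from where it was at the start of the episode above 0.03 m or angle between any of bottle, tuberack, tipbox's own z axis and vertical above 0.4 rad).
It also fails if it takes over 61 s, if anything falls off the work surface, if the arm or the gripper's body presses on something with over 40 N, if the wrist force passes 120 N, or if a joint passes its speed limit or range.

ROBOT

A 6-joint arm with a two-finger parallel gripper is mounted at the origin on the work surface. World frame = base frame: x ahead of the robot, y to its left, z up, the work surface at z = 0. Lengths are in mm, angles in degrees, forces in N, time in s.
With the tool pointing down it reaches from about 250 to 775 mm from the base axis. Payload 8.9 kg.
Tool frame: the origin (TCP) lies at the very end of the fingers, on their centre line; the grasp point (between the pads) lies 19 mm behind it; z points along the fingers, x is the direction in which the jaws open and shut, and the axes are right-handed (so a half turn about z gives the same grasp; the last joint's range is limited). The gripper opens to 85 mm and grips with 20 to 120 N. Pads are 22 mm wide; open, the fingers measure 114 mm over their backs; the gripper's body (76 mm by 85 mm) begins 54 mm behind the grasp point. The pads swing forward as they close: fully open they stand 13 mm farther back than shut.
Start: joints at [-71.694, 16.656, -8.789, 64.555, 0, 82.019], TCP at [232.509, -470.705, 231.305] pointing down, gripper open.
Joint ranges: [-144.48, 144.48], [-52.06, 99.96], [-74.48, 78.29], [-112.23, 115.85], [-86.99, 84.42], [-180, 180]. Speed limits (degrees/s): [127.2, 127.2, 159.86, 180, 180, 180].

INTERFACE

Orientations are given as a 3x3 rotation matrix whose columns are the frame's x, y, z axes.
In Python, from workcell import status, grab_frame, camera_info, ticket gives the robot as it stands.
- The arm moves only by the shell command python3 -m pendant 'ROWS' [FORCE]. ROWS is text: rows parted by semicolons, each of 7 numbers parted by spaces: the turn, a rotation vector about the tool's x, y, z in degrees, then the shift along the tool's x, y, z in m, then the opening in per cent of the stroke, from 0 (shut) to 100 (fully open). In form: rx ry rz dx dy dz hand; .... A call has 1 to 20 rows; each row shifts and turns the commanded pose from where the row before left it, along the tool's axes as they then stand; what a row does not reach is not made up. A row lasts 1/10 s, in which the tool goes at most 50 mm and 8.59 degrees, less where a joint would pass 70% of its speed; a pose out of reach is approached as far as the arm can. A call is refused whole if a number of a shift passes 0.05 or a number of a turn 8.59, either way. A call with a gripper value outside its range is refused whole. The fingers move at their own pace and stop on an object; FORCE is the grip in N (left out, the last holds). Time passes only in rows, so rows that do not move let the fingers close. It gives the time, the measured TCP pose, the force and the opening at its end, in the units of the state.
- status.get_obs(): the state, without advancing time (a new reading comes with each control period).
- grab_frame(name): name is "side" or "top"; returns the picture (400x640x3 uint8, red, green, blue); there is no depth.
- camera_info(name): a dict with "vfov" (degrees; the focal length in pixels is half the picture's height over the tangent of half this angle, whatever the lens; pixels are square), "cx", "cy" (the principal point, pixels), "k1" (the pictures are not rectified: a ray, as slopes to the right and down, at radius r is drawn at 1 + k1 r^2 times it, then the intrinsics apply), "cam_to_world" (4x4, takes a point from camera to world coordinates). Camera axes: x right, y down, z forward; pixel columns grow to the right and rows downward; lengths in mm; the calibration is good to about 2 mm. A picture is of the moment at which its call begins. camera_info takes no time and is no camera call.
- ticket.close_job(): hands the job in, once; it reports no verdict.
The state is a dict: "time_s": time; "q": joint angles; "qvel": joint speeds; "joint_efforts": joint torques, N m; "eef_pos": TCP position; "tcp_rot": TCP orientation; "ft_force": force on the tool from outside, world axes, zero at the start; "torque": the same for the moment, N m; "opening": finger opening in mm.
Only numpy, scipy, OpenCV 4.12 (cv2) and the standard library are available. Lean on these libraries where they do the work, as an engineer would, in place of code of your own. Each camera call takes 0.05 s, during which the arm holds its last target. There are 200 camera calls.

## Working session

There is one attempt and no reset: what is moved stays moved. The work goes in short steps, Python scripts to look and compute and a shell command to move; the robot and the scene stay as the last step left them, time stands still between calls to the robot, and variables do not carry over. Pictures are saved under pics/ and viewed, about 8 in all and at most 12, crops included, and the job is handed in when it is done.

```bash
mkdir -p pics; ls
python3 - <<'E'
from workcell import status, grab_frame, camera_info
import cv2, numpy as np
np.set_printoptions(precision=4,suppress=True)
for n in("side","top"):
    f=grab_frame(n); cv2.imwrite(f"pics/{n}0.png",f[:,:,::-1]); print(n,camera_info(n))
o=status.get_obs();print(o)
E
```

```text
pics
side {'vfov': 56.20053576912224, 'cx': 317.0900440217219, 'cy': 195.55624462419908, 'k1': -0.0634260952945458, 'cam_to_world': array([[ -0.9944,  -0.0917,   0.0522, 493.8612],
       [ -0.1041,   0.7714,  -0.6277, 595.6797],
       [  0.0173,  -0.6297,  -0.7767, 847.7625],
       [  0.    ,   0.    ,   0.    ,   1.    ]])}
top {'vfov': 49.59534840491147, 'cx': 319.3528078977129, 'cy': 192.2234253917007, 'k1': -0.0007672121084413295, 'cam_to_world': array([[  -0.0249,   -0.9961,    0.0849,  467.3871],
       [  -0.9996,    0.0237,   -0.0152,    0.1853],
       [   0.0131,   -0.0853,   -0.9963, 1296.4742],
       [   0.    ,    0.    ,    0.    ,    1.    ]])}
{'time_s': 0.1, 'q': array([-71.6931,  16.6844,  -8.8259,  64.5562,   0.0015,  82.0169]), 'qvel': array([-0.0051, -0.1049,  0.0711,  0.0751, -0.0205,  0.0428]), 'joint_efforts': array([  0.0022, -53.798 ,  33.1918,   0.0093,  -0.0002,  -0.    ]), 'eef_pos': array([ 232.4013, -470.3205,  230.8068]), 'tcp_rot': array([[ 0.4429, -0.8966, -0.0003],
       [-0.8966, -0.4429,  0.0011],
       [-0.0011, -0.0002, -1.    ]]), 'ft_force': array([-0.2075, -0.1701,  0.0424]), 'torque': array([ 0.0332, -0.0107,  0.022 ]), 'opening': 85.15320444824651}
```

View pics/top0.png

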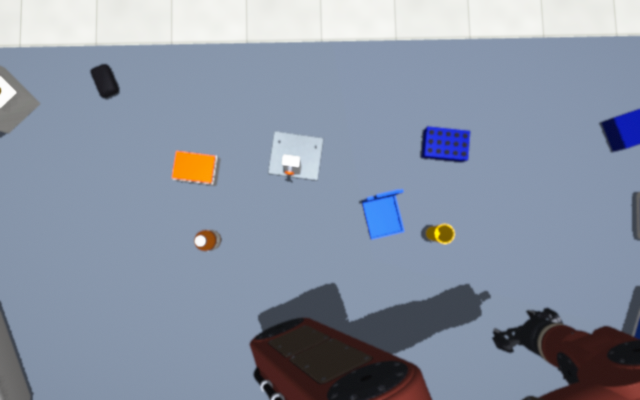

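View pics/side0.png

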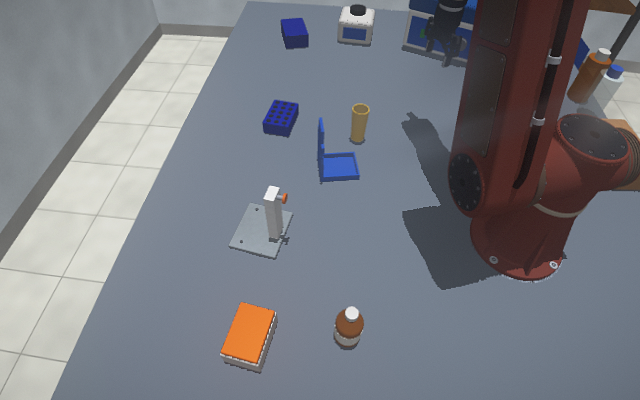

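Run:
```python
import cv2
t=cv2.imread('pics/top0.png');s=cv2.imread('pics/side0.png')
def g(im,x,y,w,h,k,n):
    c=cv2.resize(im[y:y+h,x:x+w],None,fx=k,fy=k,interpolation=cv2.INTER_CUBIC)
    for i in range(0,w,10): cv2.line(c,(i*k,0),(i*k,8 if i%50 else 20),(255,255,255),1); i%20==0 and cv2.putText(c,str(x+i),(i*k,30),0,.35,(255,255,255),1)
    for i in range(0,h,10): cv2.line(c,(0,i*k),(8,i*k),(255,255,255),1); i%20==0 and cv2.putText(c,str(y+i),(10,i*k+4),0,.35,(255,255,255),1)
    cv2.imwrite(n,c)
g(t,260,120,200,130,4,'pics/tc.png'); g(s,225,95,155,165,5 and 3,'pics/sc.png')
g(s,225,95,155,120,5,'pics/sc.png') if 0 else g(s,220,95,160,165,3,'pics/sc.png')
```

```text
(no output)
```

View pics/tc.png

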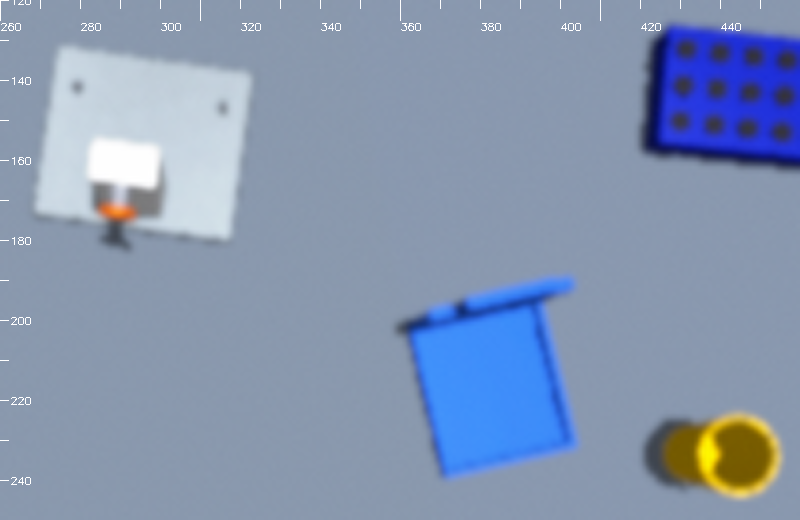

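View pics/sc.png

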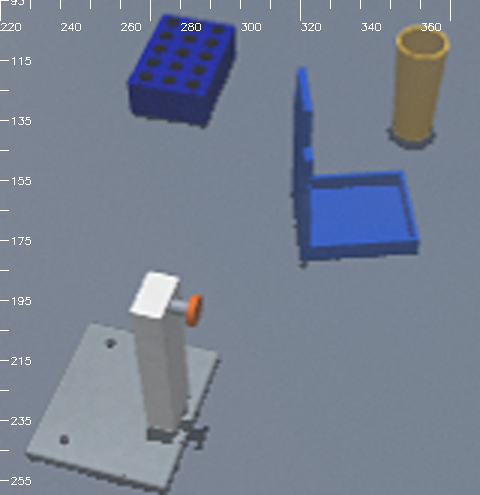

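```bash
cat > h.py <<'E'
import numpy as np, cv2
from workcell import status, grab_frame, camera_info
from scipy.optimize import least_squares
np.set_printoptions(precision=2,suppress=True)
def proj(n,P):
    c=camera_info(n);T=np.linalg.inv(c['cam_to_world']);f=200/np.tan(np.radians(c['vfov'])/2)
    p=np.atleast_2d(P)@T[:3,:3].T+T[:3,3];s=p[:,:2]/p[:,2:];s=s*(1+c['k1']*(s**2).sum(1,keepdims=True))
    return s*f+[c['cx'],c['cy']]
def Rz(a): a=np.radians(a);return np.array([[np.cos(a),-np.sin(a),0],[np.sin(a),np.cos(a),0],[0,0,1]])
def fit(obs,x0,z=False):
    "obs: list of (cam, model xyz, pixel); solves x,y,yaw(deg)[,z]"
    def r(v):
        return np.concatenate([(proj(n,Rz(v[2])@np.array(m,float)+[v[0],v[1],v[3] if z else 0])-p).ravel() for n,m,p in obs])
    s=least_squares(r,x0,loss='soft_l1',x_scale=[100,100,10,100][:len(x0)]);print('pose',s.x,'rms px',np.sqrt((r(s.x)**2).mean()));print(r(s.x).reshape(-1,2).tolist() if 0 else r(s.x).reshape(-1,2));return s.x
E
python3 - <<'E'
from h import *
t=lambda X,Y:(260+X/4,120+Y/4)
s=lambda X,Y:(220+X/3,95+Y/3)
print('stand');fit([('top',(128,75,12),t(62,46)),('top',(128,-75,12),t(251,72)),('top',(-2,-75,12),t(231,241)),('top',(-2,75,12),t(35,213)),
('top',(34,22,175),t(92,138)),('top',(34,-22,175),t(161,147)),('top',(8,-22,175),t(156,189)),('top',(8,22,175),t(88,180)),('top',(-11,0,165),t(117,212)),
('side',(-11,0,165),s(194,310)),('side',(128,75,12),s(26,456)),('side',(128,-75,12),s(90,324)),('side',(-2,-75,12),s(217,353)),('side',(-2,75,12),s(167,489)),('side',(34,-22,175),s(150,273)),('side',(8,-22,175),s(179,279)),('side',(34,22,175),s(133,309)),('side',(8,22,175),s(164,317))],[550,80,0])
print('holder');fit([('top',(-114,50,20),t(443,477)),('top',(-114,-50,20),t(575,447)),('top',(-4,50,20),t(410,330)),('top',(0,-50,138),t(575,285)),
('side',(0,0,180),s(302,68)),('side',(-114,50,20),s(418,241)),('side',(-114,-50,20),s(403,172)),('side',(-4,50,20),s(312,246)),('side',(0,50,0),s(303,260))],[450,-150,10])
print('cup');fit([('top',(0,0,120),t(739,455)),('side',(0,0,120),s(423,41))],[400,-300,0])
E
```

```text
stand
pose [624.65  58.86  -8.65] rms px 0.8377155738140397
[[-1.91  0.36]
 [ 0.27  0.17]
 [-0.17  0.49]
 [-1.03  1.14]
 [ 0.1   1.03]
 [-0.47  0.91]
 [-0.51  0.18]
 [-0.22  0.3 ]
 [ 0.14  1.01]
 [ 0.09 -0.17]
 [-0.9  -1.31]
 [-1.31 -1.25]
 [ 0.33 -1.1 ]
 [-0.26 -0.59]
 [-0.76 -1.43]
 [ 0.03 -1.2 ]
 [-1.43  0.59]
 [-1.01  0.3 ]]
holder
pose [ 554.47 -194.95   10.49] rms px 1.5701729053133742
[[-0.07  0.26]
 [ 0.04  0.69]
 [ 0.14  0.41]
 [-0.28 -0.08]
 [ 0.27  6.32]
 [-0.32 -0.27]
 [-0.06 -0.72]
 [-1.64 -0.21]
 [-0.15 -0.37]]
cup
pose [ 445.11 -355.18    0.  ] rms px 0.3750776065811307
[[-0.09  0.47]
 [-0.54 -0.21]]
```

```bash
cat > d.py <<'E'
import sys
from h import *
from scipy.spatial.transform import Rotation as R
def plan(x,y,z,yaw):
    o=status.get_obs();A=o['tcp_rot'];c,s=np.cos(np.radians(yaw)),np.sin(np.radians(yaw))
    B=np.array([[c,s,0],[s,-c,0],[0,0,-1.]])
    print('t',o['time_s'],'pos',o['eef_pos'],'F',o['ft_force'],'open',o['opening'])
    d=np.array([x,y,z])-o['eef_pos']
    print('turn',R.from_matrix(A.T@B).as_rotvec(degrees=True),'shift after turn mm',B.T@d,'| before turn',A.T@d)
if __name__=='__main__': plan(*map(float,sys.argv[1:]))
E
python3 -m pendant '0 0 -8.24 0 0 0 100;0 0 -8.24 0 0 0 100;0 0 -8.24 0 0 0 100;0 0 -8.24 0 0 0 100;0 0 -8.24 0 0 0 100;0 0 -8.24 0 0 0 100;0 0 -8.24 0 0 0 100;0 0 -8.24 0 0 0 100;0 0 -8.24 0 0 0 100;0 0 0 0 0 0 100' 60
python3 d.py 554.5 -195 230 10.5
```

```text
time_s: 1.1
eef_pos: [232.4, -470.5, 231.0]
tcp_rot: [[0.983, 0.183, -0.0], [0.183, -0.983, 0.001], [-0.0, -0.001, -1.0]]
ft_force: [0.4, 1.2, 0.1]
opening: 85.7
t 1.1 pos [ 232.44 -470.5   230.99] F [0.43 1.18 0.09] open 85.65677799057751
turn [-0.04  0.01  0.07] shift after turn mm [ 366.87 -212.19    0.99] | before turn [ 367.14 -211.73    1.1 ]
```

```bash
python3 -m pendant '0 0 0 .015 -.0087 0 100;0 0 0 .0235 -.0136 0 100;0 0 0 .0235 -.0136 0 100;0 0 0 .0235 -.0136 0 100;0 0 0 .0235 -.0136 0 100;0 0 0 .0235 -.0136 0 100;0 0 0 .0235 -.0136 0 100;0 0 0 .0235 -.0136 0 100;0 0 0 .0235 -.0136 0 80;0 0 0 .0235 -.0136 0 60;0 0 0 .0235 -.0136 0 60;0 0 0 .0235 -.0136 0 60;0 0 0 .0235 -.0136 0 60;0 0 0 .0235 -.0136 0 60;0 0 0 .0235 -.0136 0 60;0 0 0 .015 -.0087 0 60;0 0 0 .008 -.004 0 60;0 0 0 0 0 0 60;0 0 0 0 0 0 60'
python3 d.py 554.5 -195 143 10.5
python3 - <<'E'
from h import *
t=grab_frame('top')[150:280,300:500,::-1];s=grab_frame('side')[40:220,250:450,::-1]
cv2.imwrite('pics/a.png',np.vstack([cv2.resize(t,(600,390),interpolation=2)[:300],cv2.resize(s,(600,540),interpolation=2)[120:420]]))
E
```

```text
time_s: 3.0
eef_pos: [554.5, -196.4, 231.2]
tcp_rot: [[0.984, 0.18, -0.001], [0.18, -0.984, -0.0], [-0.001, 0.0, -1.0]]
ft_force: [-0.0, 0.5, 0.3]
opening: 51.3
t 3.0 pos [ 554.48 -196.39  231.18] F [-0.05  0.51  0.29] open 51.25022938219187
turn [ 0.    0.03 -0.12] shift after turn mm [ 0.27 -1.36 88.18] | before turn [ 0.32 -1.36 88.18]
```

View pics/a.png

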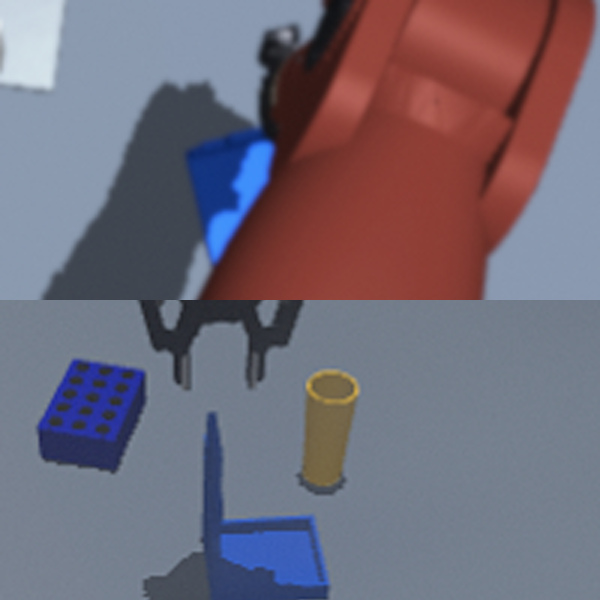

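```bash
python3 -m pendant '0 0 0 0 -.0014 .008 60;0 0 0 0 0 .012 60;0 0 0 0 0 .012 60;0 0 0 0 0 .012 60;0 0 0 0 0 .012 60;0 0 0 0 0 .012 60;0 0 0 0 0 .012 60;0 0 0 0 0 .008 60;0 0 0 0 0 0 60;0 0 0 0 0 0 0;0 0 0 0 0 0 0;0 0 0 0 0 0 0;0 0 0 0 0 0 0;0 0 0 0 0 0 0;0 0 0 0 0 0 0;0 0 0 0 0 0 0' 90
python3 d.py 554.5 -195 143 10.5
```

```text
time_s: 4.7
eef_pos: [555.3, -194.7, 143.8]
tcp_rot: [[0.983, 0.181, 0.001], [0.181, -0.983, -0.0], [0.001, 0.001, -1.0]]
ft_force: [2.2, -0.2, 4.7]
opening: 6.8
t 4.7 pos [ 555.3  -194.66  143.8 ] F [ 2.25 -0.23  4.7 ] open 6.827810774389735
turn [ 0.04 -0.06 -0.05] shift after turn mm [-0.85  0.19  0.8 ] | before turn [-0.85  0.19  0.8 ]
```

```bash
python3 -m pendant '0 0 0 0 0 -.006 0;0 0 0 0 0 -.012 0;0 0 0 0 0 -.012 0;0 0 0 0 0 -.012 0;0 0 0 0 0 -.012 0;0 0 0 0 0 -.012 0;0 0 0 0 0 -.006 0;0 0 4.8 0 0 0 0;0 0 4.8 0 0 0 0;0 0 4.8 0 0 0 0;0 0 4.8 0 0 0 0;0 0 0 0 0 0 0'
python3 d.py 608.1 -49.9 214.8 -8.65
```

```text
time_s: 5.9
eef_pos: [554.7, -194.4, 215.4]
tcp_rot: [[0.988, -0.153, -0.0], [-0.153, -0.988, 0.0], [-0.0, -0.0, -1.0]]
ft_force: [-1.4, 0.1, -2.6]
opening: 7.1
t 5.9 pos [ 554.66 -194.43  215.35] F [-1.43  0.07 -2.64] open 7.118375272322292
turn [-0.01  0.02 -0.17] shift after turn mm [  31.1  -150.93    0.55] | before turn [  30.65 -151.02    0.56]
```

```bash
python3 -m pendant '0 0 -.15 .002 -.006 0 0;0 0 0 .003 -.014 0 0;0 0 0 .003 -.014 0 0;0 0 0 .003 -.014 0 0;0 0 0 .003 -.014 0 0;0 0 0 .003 -.014 0 0;0 0 0 .003 -.014 0 0;0 0 0 .003 -.014 0 0;0 0 0 .003 -.014 0 0;0 0 0 .003 -.014 0 0;0 0 0 .002 -.014 0 0;0 0 0 0 -.005 0 0;0 0 0 0 0 0 0;0 0 0 0 0 0 0;0 0 0 0 0 0 0'
python3 d.py 608.1 -49.9 214.8 -8.65
python3 - <<'E'
from h import *
s=grab_frame('side');cv2.imwrite('pics/b0.png',s[:,:,::-1]);t=grab_frame('top');cv2.imwrite('pics/t1.png',t[:,:,::-1])
x,y,k=230,110,5
c=cv2.resize(s[y:y+120,x:x+150,::-1],None,fx=k,fy=k,interpolation=2)
for i in range(0,150,10): cv2.putText(c,str(x+i),(i*k,10),0,.3,(255,255,255),1);cv2.line(c,(i*k,12),(i*k,18),(255,255,255),1)
for i in range(10,120,10): cv2.putText(c,str(y+i),(0,i*k+4),0,.3,(255,255,255),1)
# expected stud / holder points
st=np.array([624.65,58.86,0]);
for P in [st+Rz(-8.65)@np.array(m,float) for m in [(0,0,165),(-11,0,165)]]:
    u=(proj('side',P)[0]-[x,y])*k; cv2.circle(c,tuple(map(int,u)),2,(0,255,0),-1)
o=status.get_obs();h=o['eef_pos']-[0,0,143]
for m in [(0,50,94),(-114,50,20),(-114,-50,20),(0,50,0),(0,30,180),(0,50,138)]:
    u=(proj('side',h+Rz(-8.65)@np.array(m,float))[0]-[x,y])*k; cv2.circle(c,tuple(map(int,u)),2,(0,0,255),-1)
cv2.imwrite('pics/b.png',c)
E
```

```text
time_s: 7.4
eef_pos: [607.9, -50.4, 215.4]
tcp_rot: [[0.989, -0.15, -0.0], [-0.15, -0.989, -0.0], [-0.0, 0.0, -1.0]]
ft_force: [-0.6, 0.4, -2.8]
opening: 6.8
t 7.4 pos [607.87 -50.42 215.35] F [-0.56  0.37 -2.81] open 6.7970304109752115
turn [0.01 0.   0.01] shift after turn mm [ 0.15 -0.55  0.55] | before turn [ 0.15 -0.55  0.55]
```

View pics/b.png

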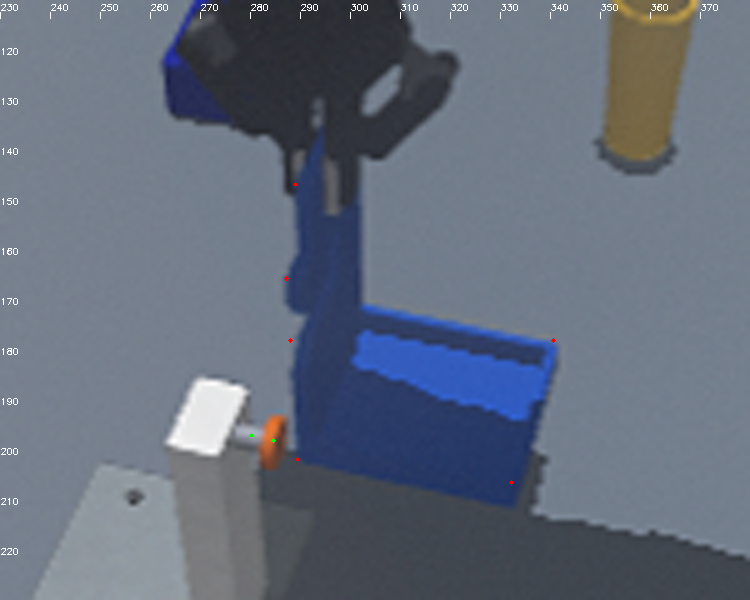

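```bash
python3 -m pendant '0 0 0 0 -.006 0 0;0 0 0 0 -.01 0 0;0 0 0 0 -.01 0 0;0 0 0 0 -.01 0 0;0 0 0 0 -.005 0 0;0 0 0 0 0 0 0;0 0 0 0 0 0 0;0 0 0 0 0 0 0'
cat > v.py <<'E'
from h import *
import sys
s=grab_frame('side');cv2.imwrite('pics/%s_raw.png'%sys.argv[1],s[:,:,::-1])
x,y,k=240,int(sys.argv[2]),9
c=cv2.resize(s[y:y+64,x:x+84,::-1],None,fx=k,fy=k,interpolation=2)
for i in range(0,84,10): cv2.putText(c,str(x+i),(i*k,10),0,.3,(255,255,255),1);cv2.line(c,(i*k,12),(i*k,18),(255,255,255),1)
for i in range(10,64,10): cv2.putText(c,str(y+i),(0,i*k+4),0,.3,(255,255,255),1)
st=np.array([624.65,58.86,0])
o=status.get_obs();h=o['eef_pos']-[0,0,143.8];a=np.degrees(np.arctan2(o['tcp_rot'][1,0],o['tcp_rot'][0,0]))
print(o['time_s'],'seat in stud',Rz(-(-8.65))@(h-st)+[0,0,114-165],'yaw',a,'F',o['ft_force'])
def pts(M,b,ang,col):
    for m in M:
        u=(proj('side',b+Rz(ang)@np.array(m,float))[0]-[x,y]+.5)*k; cv2.circle(c,tuple(map(int,u)),2,col,-1)
pts([(0,0,165),(-8,0,165),(8,0,165),(-14,0,178),(-14,0,152),(8,22,175),(8,-22,175)],st,-8.65,(0,255,0))
pts([(4,50,84),(4,50,104),(-4,50,84),(-4,50,104),(-4,50,0),(4,50,0),(4,50,138),(-4,50,138)],h,a,(0,0,255))
cv2.imwrite('pics/%s.png'%sys.argv[1],c)
E
python3 v.py c 150
```

```text
time_s: 8.3
eef_pos: [614.1, -9.6, 215.3]
tcp_rot: [[0.989, -0.15, -0.0], [-0.15, -0.989, -0.0], [-0.0, 0.0, -1.0]]
ft_force: [0.4, 0.2, -3.2]
opening: 7.1
8.35 seat in stud [ -0.1  -69.31  20.5 ] yaw -8.626435966024527 F [-0.37  0.18 -3.59]
```

View pics/c.png

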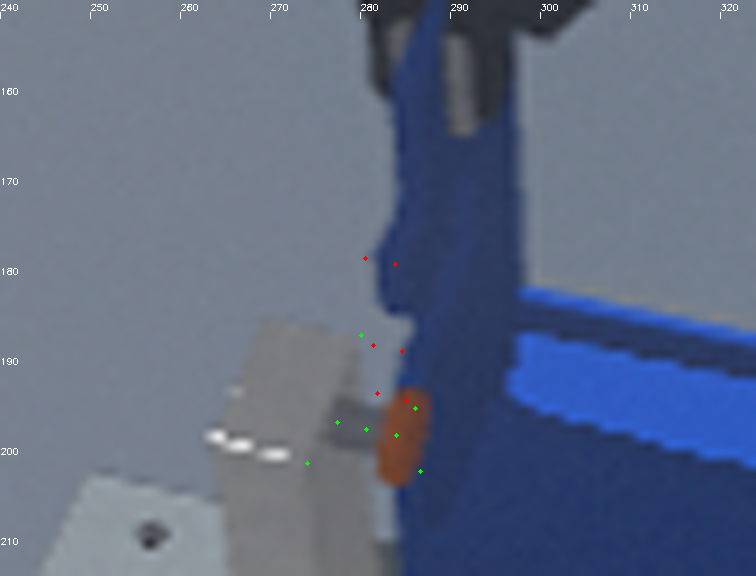

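Run:
```python
from h import *
im=cv2.imread('pics/c_raw.png');x,y,k=270,160,9
c=im[y:y+64,x:x+80].astype(float)/255;c=(np.clip(c*1.3,0,1)**.5*255).astype(np.uint8)
c=cv2.resize(c,None,fx=k,fy=k,interpolation=2)
for i in range(0,80,5): cv2.putText(c,str(x+i),(i*k,10),0,.3,(0,0,0),1);cv2.line(c,(i*k,12),(i*k,18),(0,0,0),1)
for i in range(5,64,5): cv2.putText(c,str(y+i),(0,i*k+4),0,.3,(0,0,0),1);cv2.line(c,(22,i*k),(28,i*k),(0,0,0),1)
cv2.imwrite('pics/ce.png',c)
o=status.get_obs();h=o['eef_pos']-[0,0,143.8];
M=[(4,50,138),(-4,50,138),(4,50,104),(4,50,84),(4,50,0),(-4,50,0),(-4,50,20),(-114,50,20),(-114,50,0),(-114,-50,20),(-4,-50,20),(-4,-50,138),(4,30,138),(-4,30,138)]
for m in M: print(m,proj('side',h+Rz(-8.63)@np.array(m,float))[0]+.5)
```

```text
(4, 50, 138) [280.64 178.71]
(-4, 50, 138) [283.99 179.42]
(4, 50, 104) [281.5  188.36]
(4, 50, 84) [281.98 193.77]
(4, 50, 0) [283.84 214.56]
(-4, 50, 0) [286.82 215.23]
(-4, 50, 20) [286.45 210.55]
(-114, 50, 20) [328.92 219.98]
(-114, 50, 0) [328.59 224.59]
(-114, -50, 20) [337.78 190.1 ]
(-4, -50, 20) [297.75 181.72]
(-4, -50, 138) [296.61 149.82]
(4, 30, 138) [283.35 172.47]
(-4, 30, 138) [286.66 173.16]
```

View pics/ce.png

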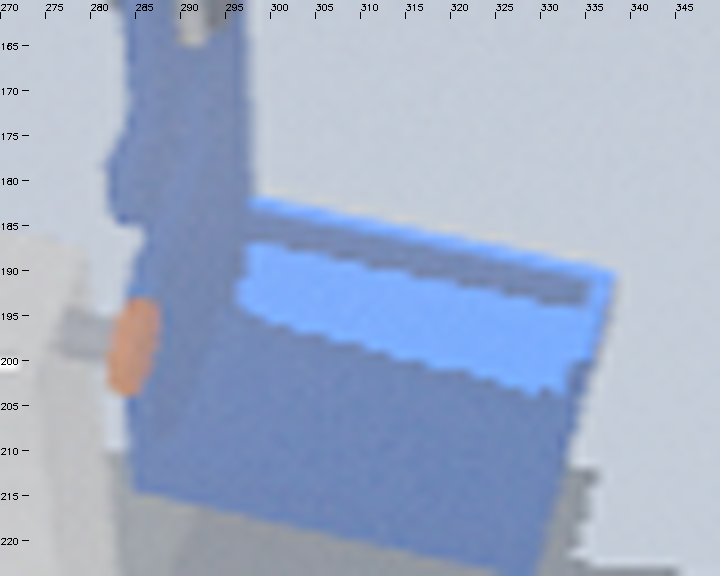

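```bash
python3 -m pendant '0 0 0 .001 -.004 0 0;0 0 0 0 -.006 0 0;0 0 0 0 -.006 0 0;0 0 0 0 -.006 0 0;0 0 0 0 -.006 0 0;0 0 0 0 -.004 0 0;0 0 0 0 0 0 0;0 0 0 0 0 0 0'; python3 v.py e 165
```

```text
time_s: 9.15
eef_pos: [619.9, 22.2, 215.3]
tcp_rot: [[0.989, -0.149, -0.0], [-0.149, -0.989, -0.0], [-0.0, 0.0, -1.0]]
ft_force: [-0.2, 0.1, -3.1]
opening: 6.9
9.2 seat in stud [  0.84 -37.06  20.49] yaw -8.60137822714805 F [ 0.06 -0.3  -3.56]
```

View pics/e.png

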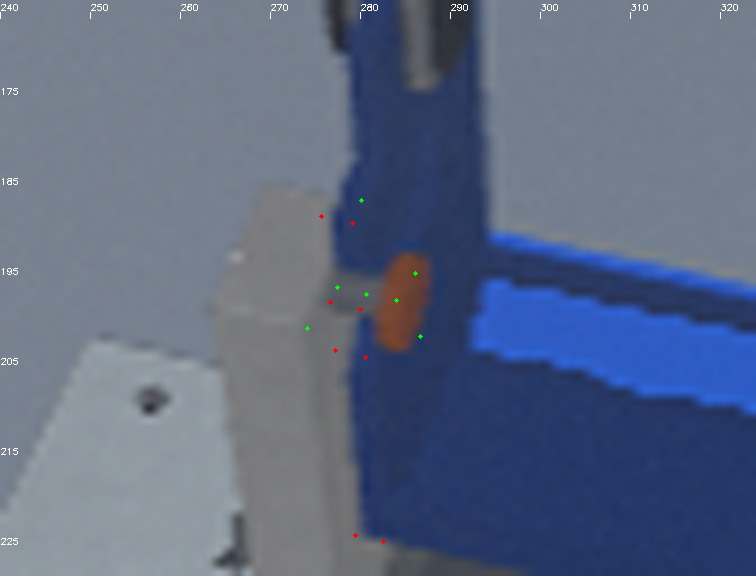

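```bash
python3 -m pendant '0 0 0 .0015 -.004 0 0;0 0 0 0 -.006 0 0;0 0 0 0 -.006 0 0;0 0 0 0 -.006 0 0;0 0 0 0 -.006 0 0;0 0 0 0 -.005 0 0;0 0 0 0 -.004 0 0;0 0 0 0 0 0 0;0 0 0 0 0 0 0'; python3 v.py f 175
```

```text
time_s: 10.1
eef_pos: [626.9, 58.5, 215.3]
tcp_rot: [[0.989, -0.149, -0.0], [-0.149, -0.989, -0.0], [-0.0, 0.0, -1.0]]
ft_force: [-0.2, 0.2, -3.5]
opening: 7.0
10.15 seat in stud [ 2.33 -0.09 20.51] yaw -8.608734870774096 F [ 0.13  0.61 -2.41]
```

View pics/f.png

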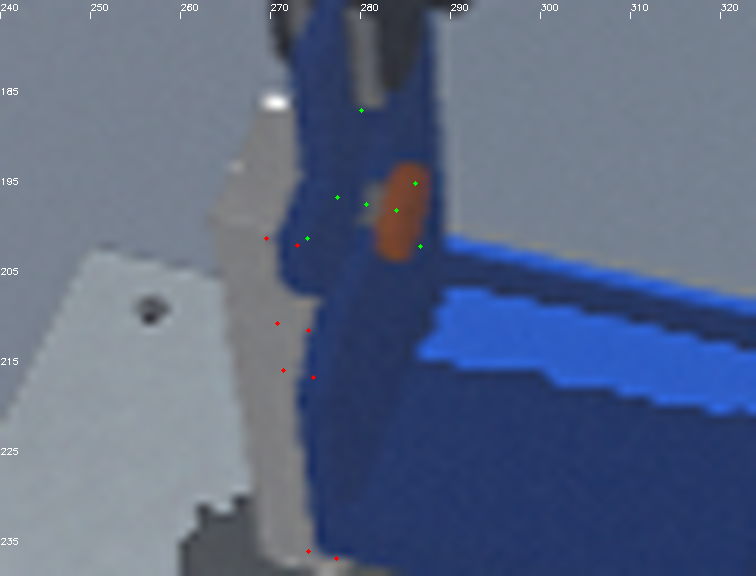

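```bash
python3 -m pendant '0 0 0 0 0 .002 0;0 0 0 0 0 .002 0;0 0 0 0 0 .002 0;0 0 0 0 0 .002 0;0 0 0 0 0 .002 0;0 0 0 0 0 0 0;0 0 0 0 0 0 0'
```

```text
time_s: 10.85
eef_pos: [626.9, 58.6, 205.3]
tcp_rot: [[0.989, -0.15, -0.0], [-0.15, -0.989, 0.0], [-0.0, 0.0, -1.0]]
ft_force: [-0.2, -0.2, -2.7]
opening: 6.8
```

```bash
python3 -m pendant '0 0 0 0 0 .002 0;0 0 0 0 0 .002 0;0 0 0 0 0 .002 0;0 0 0 0 0 .001 0;0 0 0 0 0 .001 0;0 0 0 0 0 .001 0;0 0 0 0 0 0 0;0 0 0 0 0 0 0'
```

```text
time_s: 11.65
eef_pos: [626.9, 58.6, 196.3]
tcp_rot: [[0.989, -0.15, -0.0], [-0.15, -0.989, -0.0], [-0.0, 0.0, -1.0]]
ft_force: [0.1, -0.2, -3.4]
opening: 6.9
```

```bash
python3 -m pendant '0 0 0 0 0 .001 0;0 0 0 0 0 .0005 0;0 0 0 0 0 0 0;0 0 0 0 0 0 0'; python3 -m pendant '0 0 0 0 0 .0005 0;0 0 0 0 0 .0005 0;0 0 0 0 0 0 0;0 0 0 0 0 0 0'
```

```text
time_s: 12.05
eef_pos: [627.0, 58.6, 194.8]
tcp_rot: [[0.989, -0.15, 0.0], [-0.15, -0.989, 0.0], [0.0, -0.0, -1.0]]
ft_force: [0.4, 0.3, -2.7]
opening: 6.9
time_s: 12.45
eef_pos: [627.1, 58.6, 194.5]
tcp_rot: [[0.989, -0.15, 0.001], [-0.15, -0.989, -0.0], [0.001, -0.0, -1.0]]
ft_force: [-3.6, 0.5, 6.3]
opening: 6.8
```

```bash
python3 -m pendant '0 0 0 0 0 0 15;0 0 0 0 0 0 30;0 0 0 0 0 0 45;0 0 0 0 0 0 60;0 0 0 0 0 0 60;0 0 0 0 0 0 60;0 0 0 0 0 0 60;0 0 0 0 0 -.006 60;0 0 0 0 0 -.012 60;0 0 0 0 0 -.02 60;0 0 0 0 0 -.02 60;0 0 0 0 0 -.02 60;0 0 0 0 0 -.02 60;0 0 0 0 0 -.02 60;0 0 0 0 0 -.01 60;0 0 0 0 0 0 60'; python3 d.py 445.1 -355.2 250 -8.65;  python3 v.py g 180
```

```text
time_s: 14.05
eef_pos: [627.7, 58.5, 323.7]
tcp_rot: [[0.989, -0.15, 0.003], [-0.15, -0.989, -0.0], [0.003, -0.0, -1.0]]
ft_force: [-0.1, -0.4, -0.6]
opening: 50.9
t 14.05 pos [627.66  58.53 323.72] F [-0.07 -0.38 -0.62] open 50.9318058456909
turn [-0.03 -0.17  0.05] shift after turn mm [-118.25  436.48   73.72] | before turn [-118.83  436.42   73.17]
14.1 seat in stud [  2.63   0.1  127.48] yaw -8.601419108029086 F [-0.94  0.61 -1.59]
```

View pics/g_raw.png

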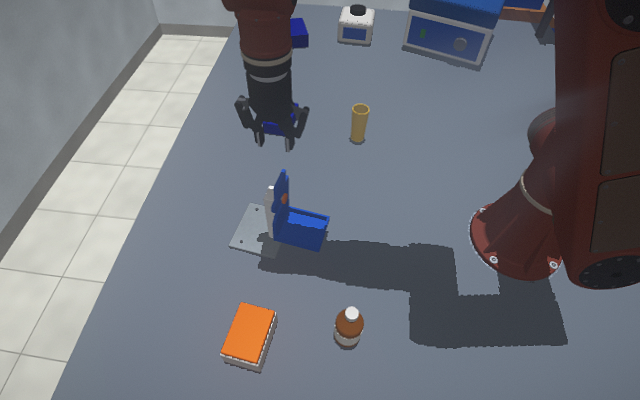

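```bash
python3 -m pendant '0 0 -8.18 0 0 0 90;0 0 -8.18 0 0 0 100;0 0 -8.18 0 0 0 100;0 0 -8.18 0 0 0 100;0 0 -8.18 0 0 0 100;0 0 -8.18 0 0 0 100;0 0 -8.18 0 0 0 100;0 0 -8.18 0 0 0 100;0 0 -8.18 0 0 0 100;0 0 -8.18 0 0 0 100;0 0 -8.18 0 0 0 100;0 0 0 0 0 0 100'; python3 d.py 445.1 -355.2 200 81.35
```

```text
time_s: 15.3
eef_pos: [626.5, 58.5, 320.6]
tcp_rot: [[0.148, 0.989, -0.002], [0.989, -0.148, 0.0], [-0.0, -0.002, -1.0]]
ft_force: [-0.4, -0.5, 0.6]
opening: 85.7
t 15.3 pos [626.5   58.55 320.62] F [-0.35 -0.45  0.64] open 85.73424603445825
turn [-0.11  0.01  0.15] shift after turn mm [-436.32 -117.11  120.62] | before turn [-435.99 -118.    120.94]
```

```bash
python3 -m pendant '0 0 .15 -.014 -.004 0 100;0 0 0 -.0255 -.0068 0 100;0 0 0 -.0255 -.0068 0 100;0 0 0 -.0255 -.0068 0 100;0 0 0 -.0255 -.0068 0 100;0 0 0 -.0255 -.0068 .01 100;0 0 0 -.0255 -.0068 .01 100;0 0 0 -.0255 -.0068 .01 100;0 0 0 -.0255 -.0068 .01 100;0 0 0 -.0255 -.0068 .01 100;0 0 0 -.0255 -.0068 .01 100;0 0 0 -.0255 -.0068 .01 100;0 0 0 -.0255 -.0068 .01 100;0 0 0 -.0255 -.0068 .01 100;0 0 0 -.0255 -.0068 .01 100;0 0 0 -.0255 -.0068 .01 100;0 0 0 -.0255 -.0068 .01 100;0 0 0 -.014 -.004 0 100;0 0 0 0 0 0 100;0 0 0 0 0 0 100'; python3 d.py 445.1 -355.2 81 81.35
python3 - <<'E'
from h import *
# cup rim by colour in the side view
s=grab_frame('side');cv2.imwrite('pics/k_raw.png',s[:,:,::-1])
hsv=cv2.cvtColor(s,cv2.COLOR_RGB2HSV);m=cv2.inRange(hsv,(15,80,60),(35,255,255));m[:, :320]=0;m[:,400:]=0;m[160:]=0
for v in (104,108,112,116,120,124,128,132,136,140):
    u=np.where(m[v])[0]; print(v,u.min() if len(u) else None,u.max() if len(u) else None,end='; ')
print()
for z in (120,60,0): print(z,proj('side',[445.1,-355.2,z]))
E
```

```text
time_s: 17.3
eef_pos: [444.9, -354.4, 202.2]
tcp_rot: [[0.154, 0.988, 0.0], [0.988, -0.154, 0.0], [0.0, 0.0, -1.0]]
ft_force: [0.2, -1.0, -0.6]
opening: 85.4
t 17.3 pos [ 444.91 -354.41  202.23] F [ 0.21 -1.01 -0.63] open 85.35463565007677
turn [ 0.02 -0.01 -0.24] shift after turn mm [ -0.75   0.31 121.23] | before turn [ -0.77   0.27 121.23]
104 357 362; 108 353 368; 112 353 368; 116 353 367; 120 352 366; 124 352 365; 128 352 364; 132 352 363; 136 351 363; 140 353 361; 
120 [[360.47 108.46]]
60 [[358.52 123.42]]
0 [[356.71 137.31]]
```

```bash
python3 -m pendant '0 0 -.2 -.0008 0 .008 100;0 0 0 0 0 .014 100;0 0 0 0 0 .014 100;0 0 0 0 0 .014 100;0 0 0 0 0 .014 100;0 0 0 0 0 .014 100;0 0 0 0 0 .014 100;0 0 0 0 0 .014 100;0 0 0 0 0 .01 100;0 0 0 0 0 .005 100;0 0 0 0 0 0 80;0 0 0 0 0 0 60;0 0 0 0 0 0 40;0 0 0 0 0 0 40;0 0 0 0 0 0 40;0 0 0 0 0 0 40;0 0 0 0 0 0 40' 30; python3 d.py 445.1 -355.2 81 81.35
```

```text
time_s: 19.05
eef_pos: [445.4, -355.8, 81.6]
tcp_rot: [[0.149, 0.989, 0.001], [0.989, -0.149, -0.001], [-0.001, 0.001, -1.0]]
ft_force: [0.3, -0.1, 6.6]
opening: 53.4
t 19.05 pos [ 445.36 -355.79   81.61] F [ 0.29 -0.11  6.65] open 53.42139953129921
turn [0.07 0.05 0.08] shift after turn mm [ 0.54 -0.35  0.61] | before turn [ 0.54 -0.35  0.61]
```

```bash
python3 -m pendant '0 0 0 0 0 -.005 40;0 0 0 0 0 -.015 40;0 0 0 0 0 -.02 40;0 0 0 0 0 -.02 40;0 0 0 0 0 -.02 40;0 0 0 0 0 -.02 40;0 0 0 0 0 -.02 40;0 0 0 0 0 -.01 40;0 0 0 0 0 0 40'; python3 d.py 555.4 69.4 212 81.35
```

```text
time_s: 19.95
eef_pos: [445.4, -355.9, 212.0]
tcp_rot: [[0.149, 0.989, 0.002], [0.989, -0.149, -0.002], [-0.001, 0.002, -1.0]]
ft_force: [0.4, 0.5, -0.5]
opening: 53.2
t 19.95 pos [ 445.43 -355.9   212.03] F [ 0.41  0.53 -0.48] open 53.17196519209626
turn [0.1  0.08 0.08] shift after turn mm [437.01  44.76   0.03] | before turn [436.95  45.33  -0.52]
```

```bash
python3 -m pendant '0 0 0 .0128 .0011 0 40;0 0 0 .0242 .0025 0 40;0 0 0 .0242 .0025 0 40;0 0 0 .0242 .0025 0 40;0 0 0 .0242 .0025 0 40;0 0 0 .0242 .0025 0 40;0 0 0 .0242 .0025 0 40;0 0 0 .0242 .0025 0 40;0 0 0 .0242 .0025 0 40;0 0 0 .0242 .0025 0 40;0 0 0 .0242 .0025 0 40;0 0 0 .0242 .0025 0 40;0 0 0 .0242 .0025 0 40;0 0 0 .0242 .0025 0 40;0 0 0 .0242 .0025 0 40;0 0 0 .0242 .0025 0 40;0 0 0 .0242 .0025 0 40;0 0 0 .0242 .0025 0 40;0 0 0 .0128 .0011 0 40'; python3 -m pendant '0 0 0 0 0 0 40;0 0 0 0 0 0 40;0 0 0 0 0 0 40' >/dev/null; python3 d.py 555.4 69.4 150 81.35
python3 - <<'E'
from h import *
s=grab_frame('side');cv2.imwrite('pics/m_raw.png',s[:,:,::-1])
x,y,k=240,140,6
c=cv2.resize(s[y:y+100,x:x+120,::-1],None,fx=k,fy=k,interpolation=2)
h=np.array([624.65,58.86,51.])
for m in [(-64,0,5),(-114,50,20),(-114,-50,20),(-114,50,0),(4,50,0),(4,50,138),(0,0,180)]:
    u=proj('side',h+Rz(-8.65)@np.array(m,float))[0]; cv2.circle(c,tuple(((u-[x,y]+.5)*k).astype(int)),2,(0,255,0),-1); print(m,u)
cv2.imwrite('pics/m.png',c)
E
```

```text
time_s: 21.85
eef_pos: [553.4, 72.4, 209.5]
tcp_rot: [[0.147, 0.989, -0.002], [0.989, -0.147, 0.001], [0.0, -0.002, -1.0]]
ft_force: [-0.0, -0.8, -0.9]
opening: 53.3
t 22.15 pos [553.87  69.33 210.55] F [-0.58 -0.81 -1.08] open 53.2252860300507
turn [-0.03  0.02  0.03] shift after turn mm [ 0.3   1.51 60.55] | before turn [ 0.32  1.54 60.55]
(-64, 0, 5) [306.86 229.34]
(-114, 50, 20) [321.27 247.11]
(-114, -50, 20) [330.84 214.69]
(-114, 50, 0) [321.06 251.37]
(4, 50, 0) [275.21 240.55]
(4, 50, 138) [270.82 207.03]
(0, 0, 180) [278.5  178.39]
```

View pics/m.png

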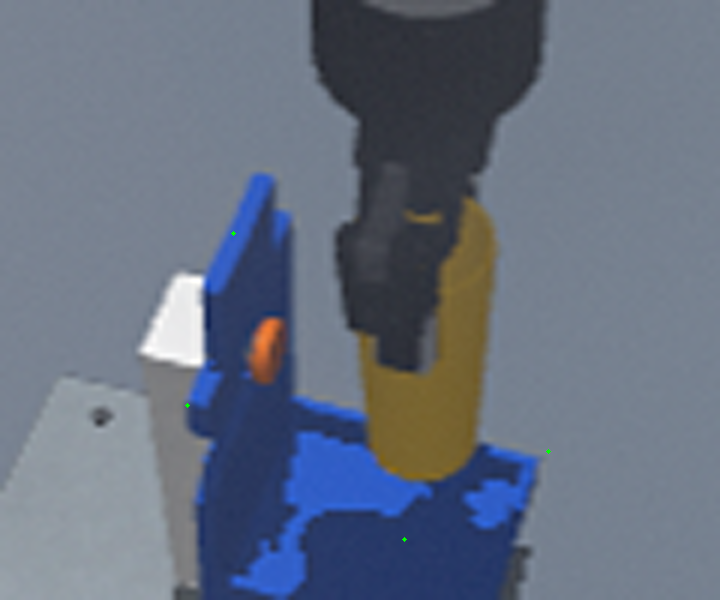

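```bash
python3 -m pendant '0 0 0 0 0 .006 40;0 0 0 0 0 .01 40;0 0 0 0 0 .01 40;0 0 0 0 0 .01 40;0 0 0 0 0 .01 40;0 0 0 0 0 .01 40;0 0 0 0 0 .006 40;0 0 0 0 0 .004 40;0 0 0 0 0 0 40;0 0 0 0 0 0 40'; python3 -m pendant '0 0 0 0 0 .002 40;0 0 0 0 0 .002 40;0 0 0 0 0 .002 40;0 0 0 0 0 .001 40;0 0 0 0 0 0 40;0 0 0 0 0 0 40'
```

```text
time_s: 23.2
eef_pos: [554.5, 70.1, 145.1]
tcp_rot: [[0.149, 0.989, 0.0], [0.989, -0.149, 0.0], [0.0, 0.0, -1.0]]
ft_force: [0.3, -0.3, -1.0]
opening: 53.4
time_s: 23.8
eef_pos: [554.3, 70.1, 137.8]
tcp_rot: [[0.149, 0.989, 0.0], [0.989, -0.149, -0.0], [0.0, 0.0, -1.0]]
ft_force: [0.3, -0.9, -0.6]
opening: 53.3
```

```bash
python3 -m pendant '0 0 0 0 0 .001 40;0 0 0 0 0 .001 40;0 0 0 0 0 0 40;0 0 0 0 0 0 40';python3 -m pendant '0 0 0 0 0 .0005 40;0 0 0 0 0 .0005 40;0 0 0 0 0 0 40;0 0 0 0 0 0 40'
```

```text
time_s: 24.2
eef_pos: [554.2, 70.1, 135.8]
tcp_rot: [[0.149, 0.989, -0.0], [0.989, -0.149, -0.0], [-0.0, -0.0, -1.0]]
ft_force: [-0.3, 0.4, -1.3]
opening: 53.3
time_s: 24.6
eef_pos: [554.6, 70.1, 135.3]
tcp_rot: [[0.149, 0.989, 0.001], [0.989, -0.149, -0.0], [0.0, 0.001, -1.0]]
ft_force: [-1.7, -0.2, 4.7]
opening: 53.1
```

```bash
python3 -m pendant '0 0 0 0 0 0 66;0 0 0 0 0 0 72;0 0 0 0 0 0 80;0 0 0 0 0 0 90;0 0 0 0 0 0 100;0 0 0 0 0 0 100;0 0 0 0 0 0 100;0 0 0 0 0 -.005 100;0 0 0 0 0 -.01 100;0 0 0 0 0 -.015 100;0 0 0 0 0 -.02 100;0 0 0 0 0 -.02 100;0 0 0 0 0 -.02 100;0 0 0 0 0 -.02 100;0 0 0 0 0 -.02 100;0 0 0 0 0 -.02 100;0 0 0 0 0 -.02 100;0 0 0 0 0 0 100;0 0 0 0 0 0 100;0 0 0 0 0 0 100'
python3 - <<'E'
from h import *
s=grab_frame('side');cv2.imwrite('pics/z_raw.png',s[:,:,::-1])
x,y,k=240,150,6
print(status.get_obs()['ft_force'])
c=cv2.resize(s[y:y+110,x:x+130,::-1],None,fx=k,fy=k,interpolation=2)
h=np.array([624.65,58.86,51.])
for m in [(-70,0,3),(-70,0,123),(-114,-50,20),(4,50,0)]:
    u=proj('side',h+Rz(-8.65)@np.array(m,float))[0]; cv2.circle(c,tuple(((u-[x,y]+.5)*k).astype(int)),2,(0,255,0),-1); print(m,u)
cv2.imwrite('pics/z.png',c)
hsv=cv2.cvtColor(s,cv2.COLOR_RGB2HSV);m=cv2.inRange(hsv,(15,80,60),(35,255,255))
for v in range(165,250,6):
    u=np.where(m[v,280:340])[0]+280
    if len(u): print(v,u.min(),u.max(),end='; ')
# bystander shift and cup-moved check against the first picture
d=cv2.absdiff(cv2.imread('pics/side0.png'),s[:,:,::-1].copy())
for n,(a,b,e,f) in dict(tipbox=(215,300,285,370),bottle=(330,305,370,350),rack=(260,95,300,140)).items(): print('\n',n,d[b:f,a:e].mean())
E
```

```text
time_s: 26.6
eef_pos: [553.9, 70.1, 304.3]
tcp_rot: [[0.149, 0.989, -0.001], [0.989, -0.149, 0.0], [-0.0, -0.001, -1.0]]
ft_force: [0.0, 0.0, 0.3]
opening: 85.0
[ 1.1  -0.24 -0.59]
(-70, 0, 3) [309.14 230.3 ]
(-70, 0, 123) [309.17 201.07]
(-114, -50, 20) [330.84 214.69]
(4, 50, 0) [275.21 240.55]
195 304 318; 201 301 322; 207 301 321; 213 301 320; 219 302 320; 225 302 318; 231 302 317; 237 307 313; 
 tipbox 3.0268707482993196

 bottle 3.6705555555555556

 rack 13.485185185185186
```

Run:
```python
from h import *
from workcell import ticket
t=grab_frame('top');a=cv2.imread('pics/top0.png')[:,:,::-1]
for im in (a,t):
    m=(im[...,2]>110)&(im[...,0]<70)&(im[...,1]<90);m[:115]=0;m[170:]=0;m[:,:415]=0;m[:,480:]=0
    v,u=np.where(m);print('rack px',u.mean() if len(u) else 0,v.mean() if len(v) else 0,len(u))
s=grab_frame('side');z=cv2.imread('pics/z_raw.png')[:,:,::-1]
print('cup/holder change',cv2.absdiff(s[150:260,240:370].copy(),z[150:260,240:370].copy()).mean())
print(status.get_obs()['ft_force'],status.get_obs()['time_s'])
ticket.close_job()
```

```text
rack px 446.0500848896435 143.40407470288625 1178
rack px 446.106239460371 143.4443507588533 1186
cup/holder change 1.0958741258741258
[-0.18  0.04 -0.24] 26.75
the job is handed in; nothing more can be done
```

I hung the blue holder on the stud, let go, then stood the yellow cup in its tray about 70 mm in front of the plate. I handed the job in at 26.8 s; it reports no verdict.

**Holder:** It slid on and went down with no contact force until about 6 N at the expected height. The pictures after release show it hanging on the stud. The tray dips by about 2°, which is within the lean allowed.

**Cup:** It touched the tray floor at the expected height and I released it there. Its outline in the side view puts the foot in the tray, leaning about 2.5° (limit 0.2 rad, about 11°). The outline did not change between the last two frames.

**Robot:** The fingers were open and raised well clear, with under 0.4 N on the wrist.

**Bystanders:**
- **Tube rack:** In the top view it sits within 0.1 px of where it started. Its patch in the side view did differ from the first picture, probably because the arm was in front of it.
- **Bottle and tip box:** Their side-view patches were nearly unchanged.

**Checks that fell short:**
- The last close-up was blocked by the 12-picture limit, so the final check is by pixel measurements only.
- The plate appeared about 2 mm nearer the robot than my first fit, and I corrected for that while sliding it on.

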